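# Hold a charcoal specimen carrier against the sprung stop of the mounting jig

### The arm

A 6-joint arm with a two-finger parallel gripper is mounted at the origin on the work surface. World frame = base frame: x ahead of the robot, y to its left, z up, the work surface at z = 0. Lengths are in m, angles in rad, forces in N, time in s.
With the tool pointing down it reaches from about 0.35 to 0.85 m from the base axis. Payload 8.1 kg.
Tool frame: the origin (TCP) lies at the very end of the fingers, on their centre line; the grasp point (between the pads) lies 19 mm behind it (robot.pinch_z is the z of the grasp point in the tool frame, in m); z points along the fingers, y is the direction in which the jaws open and shut (so a half turn about z gives the same grasp; the last joint's range is limited). The gripper opens to 93 mm and grips with 3 to 60 N. Pads are 15 mm wide; open, the fingers measure 128 mm over their backs; the gripper's body (75 mm by 188 mm) begins 65 mm behind the grasp point.
Start: joints at [-0.085, 0.13, 1.488, -0, 1.523, -0.085], TCP at [0.6, 0, 0.219] pointing down, gripper open.
Joint ranges: [-2.96, 2.96], [-0.89, 2.26], [0.02, 2.5], [-1.34, 4.48], [0, 2.73], [-2.66, 2.66]. Speed limits (rad/s): [2.39, 2.39, 2.79, 3.14, 3.14, 3.14].

### API

Orientations are given as a rotation vector (axis times angle).
In Python, from plant import robot gives the robot as it stands.
- The arm moves only by the tool drive_tool, never from a script. Its argument "steps" is a list of rows, each an object of numbers: "jaw": the opening, from 0 (shut) to 1 (fully open); "tx", "ty", "tz": the shift along the tool's x, y, z scaled (see below); "turn": the turn about the tool's z scaled (see below). A call has 1 to 12 rows; each row is the pose to reach, as a shift and turn from the pose commanded when the call began, along the tool's axes at that moment, turning the shorter way round; what a row does not reach only later rows make up. The controller multiplies each number of a shift by 0.3 m and each number of a turn by 180 degrees. A row lasts 1/10 s, in which the tool goes at most 50 mm and 8.59 degrees, less where a joint would pass 70% of its speed; a pose out of reach is approached as far as the arm can. A call with a number of a shift or a turn outside -1 to 1 is refused whole. A call with a gripper value outside its range is refused whole. The fingers move at their own pace and stop on an object; "force" is the grip in N (left out, the last holds). Time passes only in rows, so rows that repeat a pose let the fingers close. It gives the time, the measured TCP pose, the force and the opening at its end, in the units of the state.
- robot.read_state(): the state, without advancing time (a new reading comes with each control period).
- robot.read_camera(name): name is "scene" or "side" or "wrist"; returns (picture, depth): 420x560x3 uint8, blue, green, red; 420x560 float32, m along the optical axis (not along the pixel's ray), 0 where there is no reading.
- robot.get_calibration(name): a dict with "fx", "fy", "cx", "cy" (pixels), "k1" (the pictures are not rectified: a ray, as slopes to the right and down, at radius r is drawn at 1 + k1 r^2 times it, then the intrinsics apply), "eye" and "attitude" of the camera in the world. Camera axes: x right, y down, z forward; pixel columns grow to the right and rows downward; lengths in m; the calibration is good to about 2 mm. A picture is of the moment at which its call begins: read the wrist's pose just before it. get_calibration takes no time and is no camera call; for the wrist camera it gives the pose at the moment of the call.
- robot.close_job(): hands the job in, once; it reports no verdict.
The state is a dict: "t": time; "q": joint angles; "dq": joint speeds; "joint_torque": joint torques, N m; "tool_pos": TCP position; "orientation": TCP orientation; "force": force on the tool from outside, world axes, zero at the start; "wrist_torque": the same for the moment, N m; "opening": finger opening in m.
Only numpy, scipy, OpenCV 4.12 (cv2) and the standard library are available. Lean on these libraries where they do the work, as an engineer would, in place of code of your own. Each camera call takes 0.05 s, during which the arm holds its last target.

### The job

Pick up the aluminium carrier that has the piece of charcoal on it, keep it upright, set it flat on the bed of the mounting jig lengthwise between the two side rails, and press its end squarely against the sprung stop pad with about 8 N (never as much as 20 N: the charcoal is brittle). Hold that push steady for at least 3 seconds and finish while still holding it there with the fingers, so that a colleague can tighten the thumbscrews; do not let go. Leave the empty carrier and the other things on the bench where they are.

Things in the scene. Friction and masses are not known exactly. Their poses are not given: they have to be found in the camera images.
- carrier: Carrier to hold: bare aluminium block 70 mm long (its x), 40 wide (y), 45 tall, 0.2 to 0.4 kg, flat sides; a black charcoal stick (50 mm long, 20 thick) is fixed in the 24 mm wide trough along its top and stands up to 54 mm above the underside. Stands upright on the bench. Origin: centre of the underside, z up. Same both ways round: either end may go to the stop.
- jig: Mounting jig, fixed to the bench: dark steel plate 220 x 110 mm (its x, y), 15 mm thick. Its x points to the stop at its +x end (away from the robot within 0.45 rad); the -x end is open. The stop's aluminium housing, 70 mm wide and 57 mm high over the bench, has its front at x = 86 mm. Black thumbscrews reach to y = +-73 mm, lower than the rails. Origin: centre of the underside, on the bench; z up.
- stop_pad: Sprung stop pad: grey plate 50 mm wide, 34 tall (5 to 39 mm above the bed), 8 thick. Origin: centre of its front face, which looks to the jig's -x; axes as the jig. Pressed, it slides back along the jig's x, at most 16 mm to a hard stop. The push on it is 2.4 N as it starts to move plus 0.8 N per mm moved: 8 N at 7 mm, 15.2 N at the end. It pushes the carrier back if let go.
- empty_carrier: The other carrier, to be left alone: the same aluminium block, 70 x 40 x 45 mm, but its trough is empty. The two may stand in either place. Origin: centre of the underside, x along its length.
- vial: A standing clear sample vial with a white cap, 28 mm across, 50 mm tall. Leave alone. Origin: centre of the underside.
- brush: A brush, 170 mm long, lying on the bench at the robot's right. Leave alone. Origin under its middle, x along it.
- instrument_tin: An open steel tin of instruments, 150 x 80 x 28 mm. Leave alone. Origin: centre of the underside, x along its length.
- mouse: A round black computer mouse, 62 mm across, 31 mm tall. Leave alone. Origin: centre of the underside.
- jig_bed (a point): Centre of the bed, the flat top of the jig's plate, 15 mm above the bench; axes as the jig. Aluminium side rails run along x from -95 to +55 mm, 8 mm tall above the bed, their inner faces at y = -30 and +30 mm: a carrier lies between them with 10 mm to spare on each side.
- pad_rest (a point): Where the centre of the stop pad's front face stands when untouched: x = 55, y = 0, z = 37 mm in the jig's frame. It does not move with the pad.
There are look-alikes about, which are no part of the job. Leave any purple or yellow look-alike of the carrier alone.

How it is judged:
On the way:
1. the carrier, flat on the bed between the rails, is pressed against the stop pad with 5 to 12 N by the fingers, steadily for 3 s (z of carrier in the frame of jig between 0.011 and 0.019 m and y of carrier in the frame of jig between -0.012 and 0.012 m and angle between the x axis of carrier and the x axis of jig, either way round below 0.12 rad and angle between carrier's own z axis and vertical below 0.08 rad and contact force between carrier and stop_pad between 5 and 12 N and linear speed of carrier below 0.01 m/s and contact force between the fingers and carrier above 1 N), for 3 s.
At the end, for the whole second after the job is handed in: The carrier with the charcoal rests flat on the jig's bed (underside within 4 mm of the bed's height, tilt under 0.08 rad), between the rails (within 12 mm of the jig's centre line), lengthwise (within 0.12 rad), at rest, touched by the fingers, and pushes on the stop pad with 5 to 12 N (all of step 1); the arm keeps its last pose, push and grip.
It fails at once if the carrier pushes on the stop pad with 20 N or more (contact force between carrier and stop_pad above 20 N).
It fails at once if the carrier with the charcoal is tipped by more than 0.6 rad (angle between carrier's own z axis and vertical above 0.6 rad).
It fails at once if the empty carrier or another thing on the bench is moved by more than 30 mm (distance of any of empty_carrier, vial, brush, instrument_tin, mouse from where it was at the start of the episode above 0.03 m).
It also fails if it takes over 56 s, if anything falls off the work surface, if the arm or the gripper's body presses on something with over 40 N, if the wrist force passes 120 N, or if a joint passes its speed limit or range.

## Working session

There is one attempt and no reset: what is moved stays moved. The work goes in short steps, Python scripts to look and compute and a tool call to move; the robot and the scene stay as the last step left them, time stands still between calls to the robot, and variables do not carry over. Pictures are saved under pics/ and viewed, and the job is handed in when it is done.

Besides the shell and the picture viewer there is one more tool, called after ">>>" as name([rows], argument=value, ...), one row to a line, values as JSON. drive_tool: Moves the arm, as the interface text tells. Its arguments: {"type":"object","properties":{"steps":{"type":"array"},"force":{"type":"number"}},"required":["steps"]}

```bash
ls; mkdir -p pics; python3 - <<'E'
from plant import robot
import cv2,numpy as np
for n in ("scene","side","wrist"):
    c=robot.get_calibration(n); im,d=robot.read_camera(n)
    cv2.imwrite(f"pics/{n}0.png",im); np.savez(f"{n}0.npz",im=im,d=d,**{k:np.array(v) for k,v in c.items()})
    print(n,c)
print(robot.read_state(), robot.pinch_z)
E
```

```text
pics
scene {'fx': 392.136697814566, 'fy': 392.136697814566, 'cx': 278.8509828871556, 'cy': 206.48802409838396, 'k1': 0.037515954956443304, 'eye': array([1.04410793, 0.00481203, 0.8807972 ]), 'attitude': array([-1.87865862, -1.93117938,  0.56015676])}
side {'fx': 453.9104178759033, 'fy': 453.9104178759033, 'cx': 280.1211107918652, 'cy': 208.7665737558836, 'k1': 0.003259568028303371, 'eye': array([ 0.40489108, -0.79027061,  0.70630442]), 'attitude': array([-2.24305421,  0.18203227, -0.07656259])}
wrist {'fx': 333.6667343040623, 'fy': 333.6667343040623, 'cx': 282.1940151580594, 'cy': 208.77318101657835, 'k1': -0.05162649841171286, 'eye': array([0.59923673, 0.07828973, 0.3847397 ]), 'attitude': array([ 2.85614414e+00,  1.44140482e-04, -2.29152721e-03])}
{'t': 0.15, 'q': array([-8.54403089e-02,  1.30997616e-01,  1.48904696e+00, -4.17852795e-05,
        1.52301354e+00, -8.53877379e-02]), 'dq': array([ 0.00026991, -0.00127357, -0.00312152,  0.00105497, -0.00157243,
       -0.00026213]), 'joint_torque': array([ 8.59073725e-05, -5.60473788e+01, -4.92333663e+01,  7.68201635e-02,
        3.05504061e-02, -1.41810942e-04]), 'tool_pos': array([5.99545308e-01, 2.12890467e-05, 2.17812707e-01]), 'orientation': array([-2.22072377e+00, -2.22061153e+00,  1.53253107e-03]), 'force': array([ 0.08664904,  0.49546754, -0.46706439]), 'wrist_torque': array([-0.00337395,  0.01825005, -0.00479908]), 'opening': 0.09289623156156865} -0.0188
```

View pics/scene0.png

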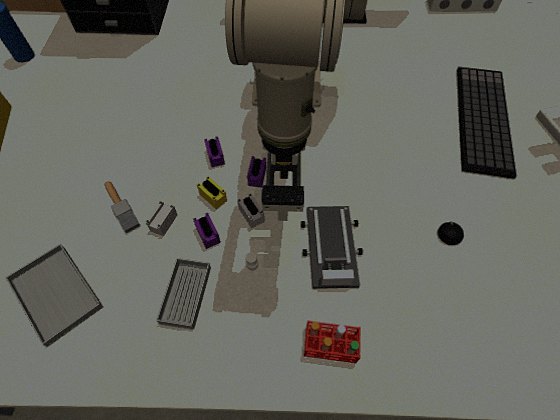

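View pics/side0.png

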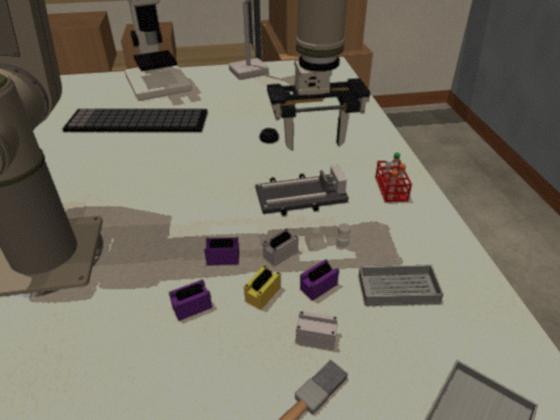

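View pics/wrist0.png

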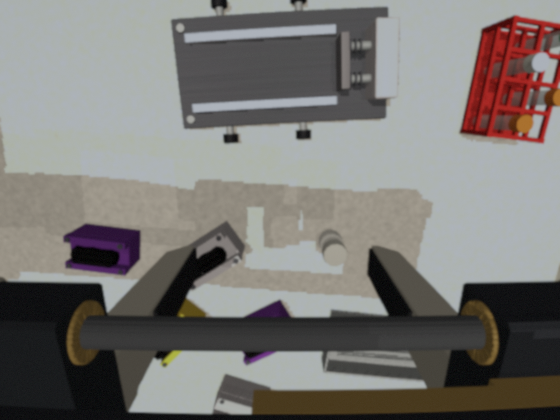

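The pictures show these carrier-like blocks, with scene-camera pixels:
- Bare grey with a black stick: (250,209)
- Bare grey, empty trough: (160,218)
- Purple: (214,152), (257,172) and (206,230)
- Yellow: (211,192)

Only (250,209) is bare aluminium with charcoal, so that one fits the description. In the wrist view the jig lies at about (285,70) with its stop to the right, which is world +x. I'll confirm the carrier in an enlarged crop and measure it.

```bash
cat > h.py <<'E'
import numpy as np,cv2
from scipy.spatial.transform import Rotation as R
def load(n):
    z=np.load(n+".npz"); return {k:z[k] for k in z.files}
def K(c): return np.array([[c['fx'],0,c['cx']],[0,c['fy'],c['cy']],[0,0,1.]],float)
def rays(c,px):
    px=np.asarray(px,float).reshape(-1,1,2)
    u=cv2.undistortPoints(px,K(c),np.array([float(c['k1']),0,0,0,0])).reshape(-1,2)
    return np.c_[u,np.ones(len(u))]
def plane(c,px,z):
    r=rays(c,px)@R.from_rotvec(c['attitude']).as_matrix().T
    e=c['eye']; return e+r*((z-e[2])/r[:,2])[:,None]
def cloud(c):
    h,w=c['d'].shape; v,u=np.mgrid[:h,:w]
    r=rays(c,np.c_[u.ravel(),v.ravel()])*c['d'].reshape(-1,1)
    return (r@R.from_rotvec(c['attitude']).as_matrix().T+c['eye']).reshape(h,w,3)
def shot(n,name):
    from plant import robot
    c=robot.get_calibration(n); im,d=robot.read_camera(n)
    cv2.imwrite(f"pics/{name}.png",im); np.savez(f"{name}.npz",im=im,d=d,**{k:np.array(v) for k,v in c.items()})
    return load(name)
E
python3 - <<'E'
from h import *
s=load("scene0");a=load("side0");w=load("wrist0")
c1=cv2.resize(s['im'][180:240,220:280],(380,380),interpolation=cv2.INTER_CUBIC)
c2=cv2.resize(a['im'][215:275,250:310],(380,380),interpolation=cv2.INTER_CUBIC)
cv2.imwrite("pics/crop.png",np.hstack([c1,c2]))
c3=cv2.resize(w['im'][0:290,60:420],None,fx=2,fy=2,interpolation=cv2.INTER_CUBIC)
cv2.imwrite("pics/cropw.png",c3)
for n,c in (('scene',s),('side',a)):
    P=cloud(c); ok=c['d']>0
    # jig+carrier region heights
    m=ok&(P[...,2]>.035)&(P[...,2]<.07)&(P[...,0]>.4)&(P[...,0]<.85)&(abs(P[...,1])<.3)
    k,l,st,ce=cv2.connectedComponentsWithStats(m.astype(np.uint8))
    for i in range(1,k):
        if st[i,4]>25:
            p=P[l==i]; print(n,ce[i].round(),st[i,4],np.median(p,0).round(3),p.min(0).round(3),p.max(0).round(3))
E
```

```text
scene [255. 173.] 117 [ 0.412 -0.077  0.044] [ 0.4   -0.1    0.035] [ 0.426 -0.059  0.054]
scene [211. 188.] 327 [ 0.466 -0.189  0.045] [ 0.425 -0.23   0.035] [ 0.501 -0.152  0.056]
scene [250. 206.] 340 [ 0.519 -0.083  0.045] [ 0.477 -0.118  0.035] [ 0.556 -0.05   0.056]
scene [167. 215.] 100 [ 0.545 -0.289  0.043] [ 0.516 -0.3    0.035] [ 0.576 -0.277  0.048]
scene [205. 227.] 339 [ 0.58  -0.188  0.046] [ 0.536 -0.222  0.035] [ 0.618 -0.155  0.056]
scene [251. 258.] 118 [ 0.661 -0.072  0.049] [ 0.646 -0.085  0.036] [ 0.672 -0.06   0.053]
scene [337. 271.] 603 [0.694 0.125 0.054] [0.653 0.09  0.035] [0.71  0.162 0.06 ]
scene [332. 333.] 480 [0.829 0.11  0.053] [0.802 0.052 0.035] [0.85  0.166 0.069]
side [391. 175.] 379 [0.821 0.091 0.054] [0.801 0.053 0.035] [0.85 0.17 0.07]
side [334. 177.] 390 [0.686 0.115 0.053] [0.652 0.089 0.035] [0.708 0.162 0.06 ]
side [344. 229.] 135 [ 0.656 -0.076  0.049] [ 0.644 -0.085  0.036] [ 0.669 -0.056  0.054]
side [280. 241.] 489 [ 0.512 -0.089  0.046] [ 0.475 -0.118  0.035] [ 0.553 -0.047  0.057]
side [232. 244.] 164 [ 0.41  -0.084  0.046] [ 0.4   -0.101  0.035] [ 0.424 -0.056  0.057]
side [320. 273.] 605 [ 0.573 -0.194  0.046] [ 0.535 -0.224  0.035] [ 0.615 -0.154  0.057]
side [262. 281.] 622 [ 0.459 -0.196  0.046] [ 0.423 -0.23   0.035] [ 0.497 -0.153  0.057]
side [313. 316.] 249 [ 0.538 -0.291  0.044] [ 0.511 -0.3    0.035] [ 0.579 -0.278  0.049]
```

View pics/crop.png

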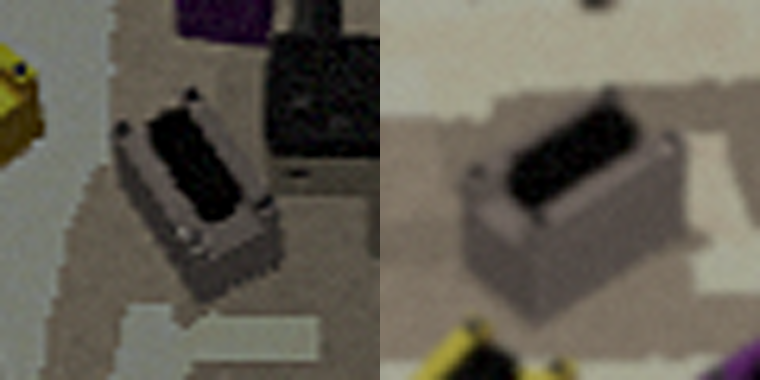

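View pics/cropw.png

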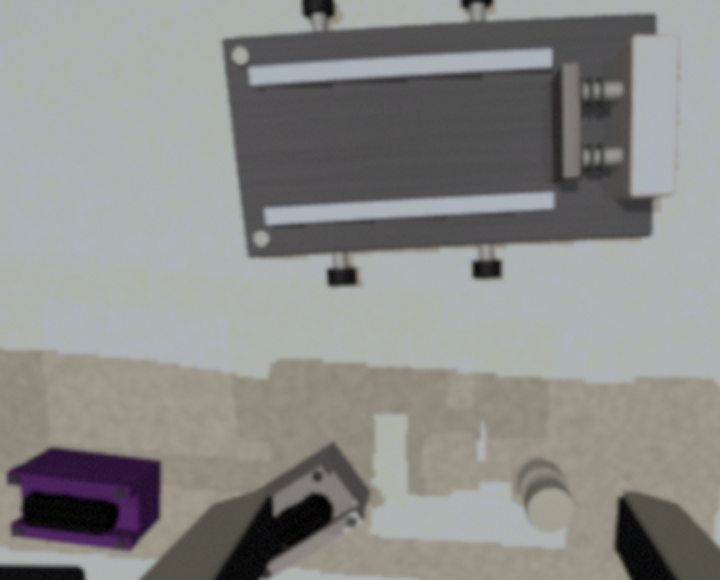

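The crop confirms it: bare aluminium with a charcoal stick, about 70 x 40 mm. In the wrist crop the jig's plate, both rails and the pad are all visible. Next I'll get precise poses.

```bash
python3 - <<'E'
from h import *
s=load("scene0");a=load("side0");w=load("wrist0")
def rect(p):
    (c,sz,an)=cv2.minAreaRect((p[:,:2]*1000).astype(np.float32)); return np.round(c,1),np.round(sz,1),round(an,1)
for n,c in (('scene',s),('side',a),('wrist',w)):
    P=cloud(c); ok=c['d']>0
    m=ok&(P[...,2]>.040)&(P[...,2]<.06)&(P[...,0]>.46)&(P[...,0]<.58)&(P[...,1]>-.13)&(P[...,1]<-.035)
    print(n,'carrier',m.sum(),rect(P[m]))
    m2=m&(P[...,2]<.048)
    print('  heights',np.percentile(P[m][:,2],[5,50,95]).round(4))
    m=ok&(P[...,2]>.009)&(P[...,2]<.021)&(P[...,0]>.42)&(P[...,0]<.75)&(P[...,1]>.03)&(P[...,1]<.26)
    g=c['im'].max(2)<85
    k,l,st,ce=cv2.connectedComponentsWithStats((m&g).astype(np.uint8)); i=1+st[1:,4].argmax()
    p=P[l==i]; print(n,'plate',len(p),rect(p),np.median(p[:,2]))
# wrist: corners cast onto z=.015 and rails
q=np.array([(225,38),(655,14),(652,237),(248,257)])/2+[60,0]
p=plane(w,q,.015); print('corners',p.round(4)); print(p.mean(0),np.linalg.norm(p-np.roll(p,1,0),axis=1), np.arctan2(*(p[1]-p[0])[[1,0]]),np.arctan2(*(p[2]-p[3])[[1,0]]))
# rail ends (outer) tops z=.023 : upper rail, lower rail corners
q=np.array([(248,67),(249,85),(552,48),(552,66),(264,207),(265,224),(553,192),(553,208)])/2+[60,0]
print(plane(w,q,.023).round(4))
# pad front top edge z=.054
q=np.array([(562,64),(565,180)])/2+[60,0]; print('pad top front?',plane(w,q,.054).round(4))
E
```

```text
scene carrier 314 (array([515.6, -83.7]), array([72.3, 40.3]), 32.6)
  heights [0.0417 0.0452 0.0533]
scene plate 2486 (array([600. , 129.4]), array([220.7, 129.2]), 2.9) 0.013936678894225007
side carrier 419 (array([513.8, -82.9]), array([70.7, 43.1]), 34.6)
  heights [0.0418 0.0463 0.0551]
side plate 1541 (array([597.8, 110.4]), array([217.3, 126.5]), 3.8) 0.01535351823578801
wrist carrier 1293 (array([513.1, -83.6]), array([71. , 40.7]), 33.4)
  heights [0.0431 0.0468 0.0551]
wrist plate 15174 (array([598.2, 120.8]), array([215.9, 107.7]), 3.0) 0.015952714188544798
corners [[0.4878 0.1696 0.015 ]
 [0.7042 0.1805 0.015 ]
 [0.7106 0.0713 0.015 ]
 [0.4919 0.0607 0.015 ]]
[0.5986262  0.12050272 0.015     ] [0.10897409 0.21660897 0.10941198 0.21891706] 0.0504440705170319 0.04841955076485336
[[0.5009 0.1541 0.023 ]
 [0.5008 0.1457 0.023 ]
 [0.6518 0.1622 0.023 ]
 [0.6521 0.1539 0.023 ]
 [0.5046 0.0866 0.023 ]
 [0.5045 0.078  0.023 ]
 [0.6548 0.0937 0.023 ]
 [0.6552 0.0858 0.023 ]]
pad top front? [[0.6521 0.1483 0.054 ]
 [0.6555 0.0979 0.054 ]]
```

Carrier centre is (0.5138, -0.0835) with its long axis at +33.4°; all three views agree to within 2 mm and give 71 x 41 mm and 45 mm tall. The jig centre is (0.5985, 0.1207), yaw +2.9°, from the plate corners. The rails and pad front agree with that to within 1 mm.

I'll move above the carrier and turn the jaws across its width.

>>> drive_tool([
  {"jaw": 0.72, "tx": -0.278, "ty": -0.286, "tz": 0.25, "turn": 0.314},
  {"jaw": 0.72, "tx": -0.278, "ty": -0.286, "tz": 0.25, "turn": 0.314},
  {"jaw": 0.72, "tx": -0.278, "ty": -0.286, "tz": 0.25, "turn": 0.314},
  {"jaw": 0.72, "tx": -0.278, "ty": -0.286, "tz": 0.25, "turn": 0.314},
  {"jaw": 0.72, "tx": -0.278, "ty": -0.286, "tz": 0.25, "turn": 0.314},
  {"jaw": 0.72, "tx": -0.278, "ty": -0.286, "tz": 0.25, "turn": 0.314},
  {"jaw": 0.72, "tx": -0.278, "ty": -0.286, "tz": 0.25, "turn": 0.314},
  {"jaw": 0.72, "tx": -0.278, "ty": -0.286, "tz": 0.25, "turn": 0.314},
  {"jaw": 0.72, "tx": -0.278, "ty": -0.286, "tz": 0.25, "turn": 0.314},
  {"jaw": 0.72, "tx": -0.278, "ty": -0.286, "tz": 0.25, "turn": 0.314},
], force=30)

```text
t: 1.15
tool_pos: [0.5141, -0.0833, 0.1435]
orientation: [-3.007, -0.908, 0.0]
force: [0.4, -0.6, 0.2]
opening: 0.067
```

```bash
python3 - <<'E'
from h import *
from plant import robot
st=robot.read_state(); M=R.from_rotvec(st['orientation']).as_matrix()
print(st['t'],st['tool_pos'],M.round(3),st['opening'],st['force'],st['q'].round(2))
w=shot("wrist","wrist1")
P=cloud(w);ok=w['d']>0
m=ok&(P[...,2]>.040)&(P[...,2]<.06)&(P[...,0]>.46)&(P[...,0]<.58)&(P[...,1]>-.13)&(P[...,1]<-.035)
print(m.sum(),cv2.minAreaRect((P[m][:,:2]*1000).astype(np.float32)))
E
```

```text
1.15 [ 0.51411748 -0.08331576  0.14352221] [[ 0.833  0.554 -0.   ]
 [ 0.554 -0.833  0.   ]
 [-0.    -0.    -1.   ]] 0.0669534653544827 [ 0.37131328 -0.62008423  0.18378418] [-0.26 -0.04  1.8  -0.    1.38  0.73]
2952 ((513.1492919921875, -83.73424530029297), (70.55290985107422, 39.982505798339844), 33.15504837036133)
```

View pics/wrist1.png

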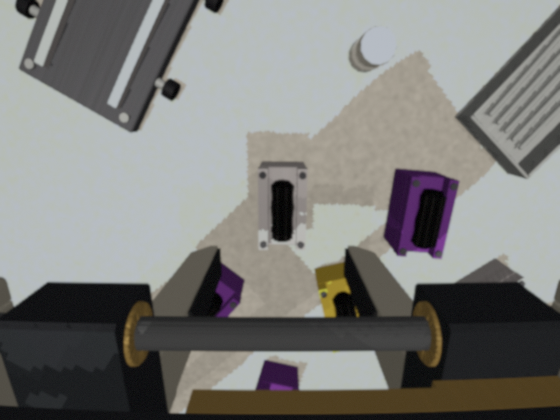

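The carrier sits centred between the fingers at (283,207), its axis is aligned within 0.5°, and the offset is under 1 mm. I'll go down and close.

>>> drive_tool([
  {"jaw": 0.72, "tz": 0.15},
  {"jaw": 0.72, "tz": 0.28},
  {"jaw": 0.72, "tz": 0.38},
  {"jaw": 0.72, "tz": 0.433},
  {"jaw": 0.72, "tz": 0.433},
  {"jaw": 0.3, "tz": 0.433},
  {"jaw": 0.3, "tz": 0.433},
  {"jaw": 0.3, "tz": 0.433},
  {"jaw": 0.3, "tz": 0.433},
  {"jaw": 0.3, "tz": 0.433},
  {"jaw": 0.3, "tz": 0.433},
  {"jaw": 0.3, "tz": 0.433},
], force=35)

```text
schema error: expected keys jaw, tx, ty, tz, turn
```

>>> drive_tool([
  {"jaw": 0.72, "tx": 0, "ty": 0, "turn": 0, "tz": 0.15},
  {"jaw": 0.72, "tx": 0, "ty": 0, "turn": 0, "tz": 0.28},
  {"jaw": 0.72, "tx": 0, "ty": 0, "turn": 0, "tz": 0.38},
  {"jaw": 0.72, "tx": 0, "ty": 0, "turn": 0, "tz": 0.433},
  {"jaw": 0.72, "tx": 0, "ty": 0, "turn": 0, "tz": 0.433},
  {"jaw": 0.3, "tx": 0, "ty": 0, "turn": 0, "tz": 0.433},
  {"jaw": 0.3, "tx": 0, "ty": 0, "turn": 0, "tz": 0.433},
  {"jaw": 0.3, "tx": 0, "ty": 0, "turn": 0, "tz": 0.433},
  {"jaw": 0.3, "tx": 0, "ty": 0, "turn": 0, "tz": 0.433},
  {"jaw": 0.3, "tx": 0, "ty": 0, "turn": 0, "tz": 0.433},
  {"jaw": 0.3, "tx": 0, "ty": 0, "turn": 0, "tz": 0.433},
  {"jaw": 0.3, "tx": 0, "ty": 0, "turn": 0, "tz": 0.433},
], force=35)

```text
t: 2.4
tool_pos: [0.5151, -0.0834, 0.015]
orientation: [3.008, 0.905, 0.002]
force: [-1.2, 1.1, 5.9]
opening: 0.0397
```

Gripped at 39.7 mm, which matches the 40 mm width. Lifting.

>>> drive_tool([
  {"jaw": 0.3, "tx": 0, "ty": 0, "turn": 0, "tz": -0.05},
  {"jaw": 0.3, "tx": 0, "ty": 0, "turn": 0, "tz": -0.15},
  {"jaw": 0.3, "tx": 0, "ty": 0, "turn": 0, "tz": -0.25},
  {"jaw": 0.3, "tx": 0, "ty": 0, "turn": 0, "tz": -0.3},
  {"jaw": 0.3, "tx": 0, "ty": 0, "turn": 0, "tz": -0.3},
], force=35)

```text
t: 2.9
tool_pos: [0.5162, -0.0839, 0.1068]
orientation: [3.006, 0.904, 0.007]
force: [-0.2, 0.8, -3.4]
opening: 0.0394
```

```bash
python3 - <<'E'
from h import *
from plant import robot
st=robot.read_state(); M=R.from_rotvec(st['orientation']).as_matrix()
print(st['t'],st['tool_pos'],st['opening'],st['force'],st['q'].round(2))
w=shot("wrist","wrist2")
t=st['tool_pos']
for yaw in (.051,):
    g=np.array([.5985,.1207])+5e-3*np.array([np.cos(yaw),np.sin(yaw)])
    d=np.r_[g,.10]-t; print('target',g,'units',(M.T@d/.3).round(4))
    # current tool x angle
    a=np.arctan2(M[1,0],M[0,0]); print('toolx deg',np.degrees(a),'turn units',np.degrees(a-yaw)/180)
E
```

```text
2.9 [ 0.51617464 -0.0839396   0.10682725] 0.03944882383719836 [-0.20676796  0.83398741 -3.41277196] [-0.26 -0.    1.83 -0.    1.3   0.73]
target [0.6034935  0.12095489] units [ 0.6195 -0.4092  0.0233]
toolx deg 33.480678329307 turn units 0.16976996430077665
```

View pics/wrist2.png

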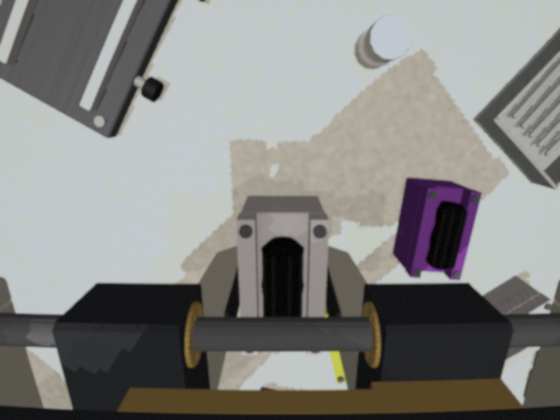

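The lift is good: the carrier is straight and central in the fingers at (283,265), and the scale reads about 3.4 N. Next I'll carry it over the jig, square it up, and stop 15 mm short of the pad.

>>> drive_tool([
  {"jaw": 0.3, "tx": 0.05, "ty": -0.033, "tz": 0, "turn": 0.015},
  {"jaw": 0.3, "tx": 0.14, "ty": -0.093, "tz": 0, "turn": 0.04},
  {"jaw": 0.3, "tx": 0.24, "ty": -0.159, "tz": 0, "turn": 0.07},
  {"jaw": 0.3, "tx": 0.34, "ty": -0.225, "tz": 0, "turn": 0.1},
  {"jaw": 0.3, "tx": 0.44, "ty": -0.291, "tz": 0, "turn": 0.13},
  {"jaw": 0.3, "tx": 0.53, "ty": -0.35, "tz": 0, "turn": 0.15},
  {"jaw": 0.3, "tx": 0.59, "ty": -0.39, "tz": 0, "turn": 0.165},
  {"jaw": 0.3, "tx": 0.62, "ty": -0.41, "tz": 0, "turn": 0.17},
  {"jaw": 0.3, "tx": 0.62, "ty": -0.41, "tz": 0, "turn": 0.17},
  {"jaw": 0.3, "tx": 0.62, "ty": -0.41, "tz": 0, "turn": 0.17},
], force=35)

```text
t: 3.95
tool_pos: [0.6001, 0.1214, 0.1016]
orientation: [3.14, 0.081, -0.005]
force: [-0.3, 0.2, -3.9]
opening: 0.04
```

```bash
python3 - <<'E'
from h import *
from plant import robot
st=robot.read_state(); M=R.from_rotvec(st['orientation']).as_matrix()
print(st['t'],st['tool_pos'],st['opening'],st['force'],np.degrees(np.arctan2(M[1,0],M[0,0])),M[:,2])
for n in ("wrist","scene","side"):
    c=shot(n,n+"3"); P=cloud(c); ok=c['d']>0
    m=ok&(P[...,2]>.115)&(P[...,2]<.16)&(abs(P[...,0]-.6)<.06)&(abs(P[...,1]-.12)<.06)
    print(n,m.sum())
    # jig rails: bright, z .017-.028
    g=c['im'].min(2)>140
    m=ok&(P[...,2]>.017)&(P[...,2]<.028)&(P[...,0]>.48)&(P[...,0]<.67)&(P[...,1]>.06)&(P[...,1]<.18)&g
    k,l,s,ce=cv2.connectedComponentsWithStats(m.astype(np.uint8))
    for i in range(1,k):
        if s[i,4]>60: print(n,'rail',s[i,4],cv2.minAreaRect((P[l==i][:,:2]*1000).astype(np.float32)))
E
```

```text
3.95 [0.60013809 0.12143623 0.10163605] 0.03995128424371688 [-0.26765734  0.23668308 -3.91291449] 2.9422268016147175 [-3.26107966e-03 -7.42061938e-04 -9.99994407e-01]
wrist 13346
wrist rail 754 ((612.5397338867188, 156.12599182128906), (77.0449447631836, 8.303898811340332), 1.913639783859253)
wrist rail 604 ((628.0724487304688, 88.65166473388672), (52.83976745605469, 7.345555305480957), 2.843074321746826)
scene 520
side 408
```

View pics/wrist3.png

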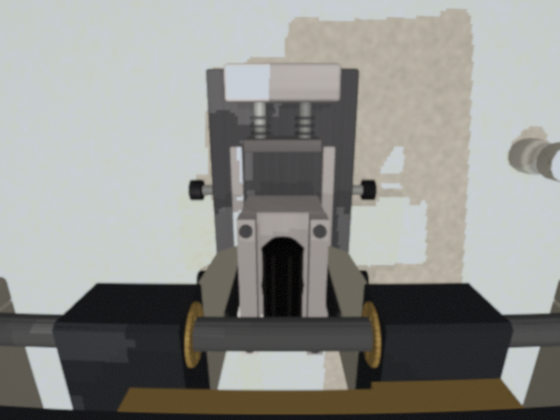

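View pics/side3.png

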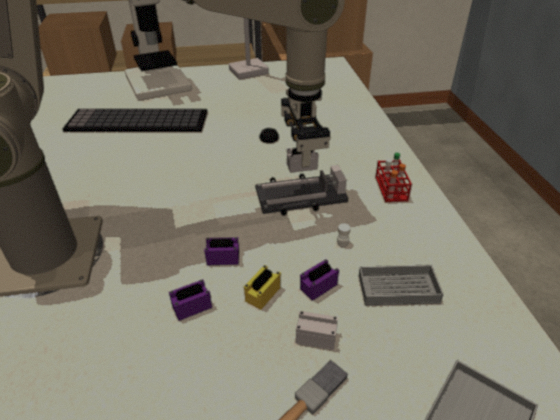

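The wrist view has the carrier centred between the rails, at 121.4 mm against a rail mid-line of about 121.4 mm. Its yaw is 2.94° against the jig's 2.9°, and it is clear of the pad. I'll lower it to just above the bed.

>>> drive_tool([
  {"jaw": 0.3, "tx": 0, "ty": 0, "tz": 0.06, "turn": 0},
  {"jaw": 0.3, "tx": 0, "ty": 0, "tz": 0.14, "turn": 0},
  {"jaw": 0.3, "tx": 0, "ty": 0, "tz": 0.2, "turn": 0},
  {"jaw": 0.3, "tx": 0, "ty": 0, "tz": 0.222, "turn": 0},
  {"jaw": 0.3, "tx": 0, "ty": 0, "tz": 0.222, "turn": 0},
  {"jaw": 0.3, "tx": 0, "ty": 0, "tz": 0.222, "turn": 0},
], force=35)

```text
t: 4.7
tool_pos: [0.6021, 0.1216, 0.0381]
orientation: [-3.141, -0.078, -0.002]
force: [0.3, 0.1, -3.1]
opening: 0.0397
```

>>> drive_tool([
  {"jaw": 0.3, "tx": 0, "ty": 0, "tz": 0.004, "turn": 0},
  {"jaw": 0.3, "tx": 0, "ty": 0, "tz": 0.007, "turn": 0},
  {"jaw": 0.3, "tx": 0, "ty": 0, "tz": 0.007, "turn": 0},
  {"jaw": 0.3, "tx": 0, "ty": 0, "tz": 0.007, "turn": 0},
])

```text
t: 5.1
tool_pos: [0.6017, 0.1219, 0.0354]
orientation: [-3.141, -0.079, -0.001]
force: [-1.1, 0.3, -4.3]
opening: 0.0397
```

>>> drive_tool([
  {"jaw": 0.3, "tx": 0, "ty": 0, "tz": 0.005, "turn": 0},
  {"jaw": 0.3, "tx": 0, "ty": 0, "tz": 0.01, "turn": 0},
  {"jaw": 0.3, "tx": 0, "ty": 0, "tz": 0.013, "turn": 0},
  {"jaw": 0.3, "tx": 0, "ty": 0, "tz": 0.013, "turn": 0},
  {"jaw": 0.3, "tx": 0, "ty": 0, "tz": 0.013, "turn": 0},
])

```text
t: 5.6
tool_pos: [0.6014, 0.1218, 0.031]
orientation: [3.141, 0.079, -0.0]
force: [-0.4, 0.9, -3.3]
opening: 0.0399
```

>>> drive_tool([
  {"jaw": 0.3, "tx": 0, "ty": 0, "tz": 0.003, "turn": 0},
  {"jaw": 0.3, "tx": 0, "ty": 0, "tz": 0.005, "turn": 0},
  {"jaw": 0.3, "tx": 0, "ty": 0, "tz": 0.005, "turn": 0},
  {"jaw": 0.3, "tx": 0, "ty": 0, "tz": 0.005, "turn": 0},
])

```text
t: 6.0
tool_pos: [0.6016, 0.1218, 0.03]
orientation: [-3.141, -0.079, -0.0]
force: [-2.3, 0.3, 1.0]
opening: 0.0399
```

The carrier is on the bed: the vertical force went from -3.5 to +1 N with the TCP at 0.030, as expected. I'll creep toward the pad.

>>> drive_tool([
  {"jaw": 0.3, "tx": 0.008, "ty": 0, "tz": 0, "turn": 0},
  {"jaw": 0.3, "tx": 0.016, "ty": 0, "tz": 0, "turn": 0},
  {"jaw": 0.3, "tx": 0.024, "ty": 0, "tz": 0, "turn": 0},
  {"jaw": 0.3, "tx": 0.032, "ty": 0, "tz": 0, "turn": 0},
  {"jaw": 0.3, "tx": 0.04, "ty": 0, "tz": 0, "turn": 0},
  {"jaw": 0.3, "tx": 0.045, "ty": 0, "tz": 0, "turn": 0},
  {"jaw": 0.3, "tx": 0.045, "ty": 0, "tz": 0, "turn": 0},
  {"jaw": 0.3, "tx": 0.045, "ty": 0, "tz": 0, "turn": 0},
])

```text
t: 6.8
tool_pos: [0.6155, 0.1226, 0.03]
orientation: [-3.14, -0.079, -0.001]
force: [-2.5, 0.1, 5.7]
opening: 0.0393
```

```bash
cat > look.py <<'E'
import sys
from h import *
from plant import robot
tag=sys.argv[1]; F=[];
for i in range(4):
    st=robot.read_state(); F.append(st['force']); c=shot("wrist" if i<3 else "side",("w" if i<3 else "s")+tag)
w=load("w"+tag)
M=R.from_rotvec(st['orientation']).as_matrix()
d=st['tool_pos'][:2]-[.5985,.1207]; y=.051; 
print('t',st['t'],'tcp',st['tool_pos'].round(4),'jig',(np.array([[np.cos(y),np.sin(y)],[-np.sin(y),np.cos(y)]])@d*1e3).round(1),'yaw',np.degrees(np.arctan2(M[1,0],M[0,0])).round(2))
print('F',np.mean(F,0).round(2),np.std(F,0).round(2),'open',st['opening'])
cv2.imwrite(f"pics/c{tag}.png",cv2.resize(w['im'][60:260,160:400],None,fx=3,fy=3,interpolation=cv2.INTER_CUBIC))
E
python3 look.py 4
```

```text
t 6.95 tcp [0.6155 0.1226 0.03  ] jig [17.  1.] yaw 2.88
F [-2.75  0.36  5.18] [0.44 0.41 0.34] open 0.039916662930461255
```

View pics/c4.png

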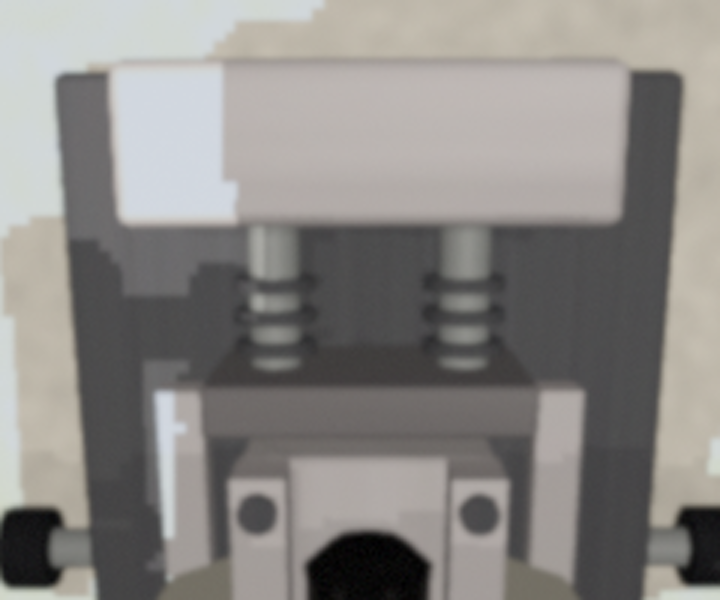

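>>> drive_tool([
  {"jaw": 0.3, "tx": 0, "ty": 0, "tz": -0.001, "turn": 0},
  {"jaw": 0.3, "tx": 0, "ty": 0, "tz": -0.001, "turn": 0},
  {"jaw": 0.3, "tx": 0, "ty": 0, "tz": -0.001, "turn": 0},
])

```text
t: 7.3
tool_pos: [0.6154, 0.1226, 0.03]
orientation: [-3.14, -0.079, -0.002]
force: [1.7, 1.6, 1.4]
opening: 0.0397
```

```bash
cat > edge.py <<'E'
import sys
from h import *
w=load("w"+sys.argv[1]); yp=[float(v) for v in sys.argv[2:]]  # rows (full px): pad back top, pad front top, carrier front top, housing front top
y=.051; A=np.array([[np.cos(y),np.sin(y)],[-np.sin(y),np.cos(y)]])
for nm,v,z in zip(("padback","padfront","carrier","housing"),yp,(.054,.054,.060,.057)):
    print(nm,((plane(w,[(283,v)],z)[0,:2]-[.5985,.1207])@A.T*1e3).round(1))
g=w['im'][:,270:296].astype(int).sum(2).mean(1)
print([(r,int(g[r])) for r in range(125,230)])
E
python3 edge.py 4 188.3 205 218.5 134.5; python3 look.py 5
```

```text
padback [62.2  0.6]
padfront [54.6  0.6]
carrier [50.2  0.6]
housing [85.6  0.6]
[(125, 517), (126, 518), (127, 518), (128, 517), (129, 516), (130, 509), (131, 490), (132, 459), (133, 417), (134, 357), (135, 283), (136, 233), (137, 221), (138, 226), (139, 229), (140, 229), (141, 229), (142, 229), (143, 230), (144, 230), (145, 230), (146, 230), (147, 230), (148, 230), (149, 230), (150, 230), (151, 231), (152, 230), (153, 231), (154, 230), (155, 230), (156, 232), (157, 231), (158, 230), (159, 230), (160, 229), (161, 230), (162, 229), (163, 229), (164, 230), (165, 230), (166, 230), (167, 230), (168, 230), (169, 229), (170, 229), (171, 229), (172, 228), (173, 225), (174, 215), (175, 201), (176, 191), (177, 188), (178, 187), (179, 187), (180, 188), (181, 187), (182, 188), (183, 188), (184, 188), (185, 189), (186, 189), (187, 199), (188, 229), (189, 277), (190, 311), (191, 325), (192, 328), (193, 328), (194, 326), (195, 325), (196, 323), (197, 320), (198, 320), (199, 319), (200, 319), (201, 317), (202, 315), (203, 311), (204, 299), (205, 292), (206, 302), (207, 314), (208, 320), (209, 321), (210, 326), (211, 352), (212, 408), (213, 459), (214, 489), (215, 504), (216, 509), (217, 511), (218, 511), (219, 511), (220, 511), (221, 511), (222, 511), (223, 511), (224, 511), (225, 511), (226, 511), (227, 511), (228, 511), (229, 510)]
t 7.45 tcp [0.6154 0.1225 0.03  ] jig [17.  1.] yaw 2.88
F [2.07 1.6  1.17] [0.51 0.25 0.25] open 0.04012498713032712
```

The image measures pad front 54.6 (untouched 55), housing 85.6 (should be 86) and carrier front 50.2, all in jig mm. That leaves a gap of about 4.5 mm. I'll push 7 mm first, for about 2.5 mm of pad travel, and check.

>>> drive_tool([
  {"jaw": 0.3, "tx": 0.005, "ty": 0, "tz": 0, "turn": 0},
  {"jaw": 0.3, "tx": 0.01, "ty": 0, "tz": 0, "turn": 0},
  {"jaw": 0.3, "tx": 0.015, "ty": 0, "tz": 0, "turn": 0},
  {"jaw": 0.3, "tx": 0.02, "ty": 0, "tz": 0, "turn": 0},
  {"jaw": 0.3, "tx": 0.023, "ty": 0, "tz": 0, "turn": 0},
  {"jaw": 0.3, "tx": 0.023, "ty": 0, "tz": 0, "turn": 0},
  {"jaw": 0.3, "tx": 0.023, "ty": 0, "tz": 0, "turn": 0},
])

```text
t: 8.2
tool_pos: [0.6198, 0.1227, 0.0301]
orientation: [3.14, 0.079, -0.007]
force: [-11.1, -0.3, 11.9]
opening: 0.0398
```

```bash
python3 look.py 6; sed -i '/print(\[/d' edge.py; cat >> edge.py <<'E'
# automatic sub-pixel row edges
def cross(r0,r1,c0=270,c1=296,sgn=1):
    g=w['im'][r0:r1,c0:c1].astype(float).sum(2).mean(1); d=sgn*np.diff(cv2.GaussianBlur(g.reshape(-1,1),(1,5),1).ravel()); i=d.argmax()
    s=slice(max(i-2,0),i+3); return r0+.5+np.sum(np.arange(len(d))[s]*d[s].clip(0))/d[s].clip(0).sum()
def jx(v,z,u=283): return ((plane(w,[(u,v)],z)[0,:2]-[.5985,.1207])@A.T*1e3).round(2)
print('auto padback (62.? untouched)',jx(cross(145,200),.054),'row',cross(145,200),'housing',jx(cross(125,145,sgn=-1),.057))
E
python3 edge.py 4;python3 edge.py 6
```

```text
t 8.35 tcp [0.6198 0.1227 0.0301] jig [21.4  0.9] yaw 2.89
F [-10.95  -0.74  12.3 ] [0.62 0.24 0.38] open 0.03971123066426818
auto padback (62.? untouched) [62.08  0.56] row 188.5774602477565 housing [85.69  0.56]
auto padback (62.? untouched) [62.64  0.5 ] row 197.25528759093683 housing [86.95  0.51]
```

View pics/c6.png

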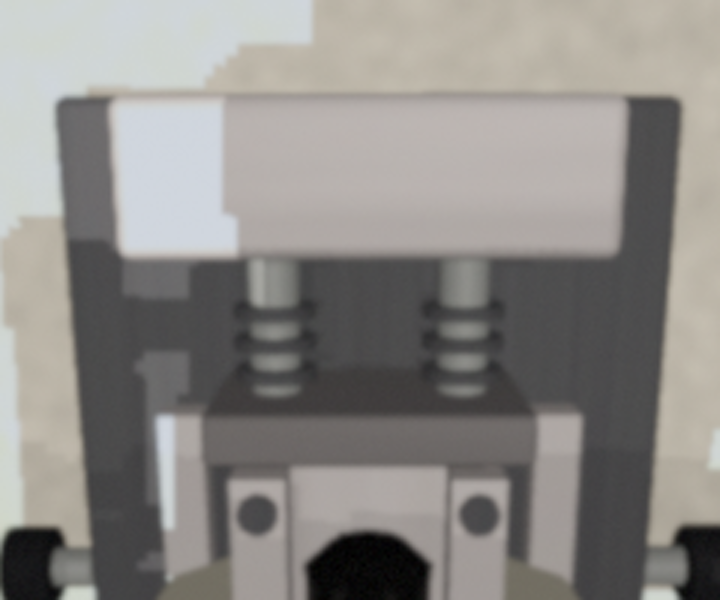

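The pad has barely moved, and Fx of -11 N with Fz of +12 N means bed friction is taking most of the push. I'll raise by about 0.9 mm to take that load off the bed.

>>> drive_tool([
  {"jaw": 0.3, "tx": 0, "ty": 0, "tz": -0.001, "turn": 0},
  {"jaw": 0.3, "tx": 0, "ty": 0, "tz": -0.002, "turn": 0},
  {"jaw": 0.3, "tx": 0, "ty": 0, "tz": -0.003, "turn": 0},
  {"jaw": 0.3, "tx": 0, "ty": 0, "tz": -0.003, "turn": 0},
  {"jaw": 0.3, "tx": 0, "ty": 0, "tz": -0.003, "turn": 0},
])

```text
t: 8.9
tool_pos: [0.6198, 0.1227, 0.0301]
orientation: [3.14, 0.079, -0.007]
force: [-6.6, -0.8, 5.6]
opening: 0.0398
```

```bash
python3 look.py 7; python3 edge.py 7; python3 -c "
from plant import robot;print(robot.read_state()['wrist_torque'])"
```

```text
t 9.05 tcp [0.6198 0.1227 0.0301] jig [21.4  0.9] yaw 2.89
F [-6.75 -0.51  5.61] [0.68 0.56 0.14] open 0.039572800064243754
auto padback (62.? untouched) [62.64  0.49] row 197.22627517406434 housing [86.93  0.5 ]
[0.04986962 1.17882128 0.01406548]
```

View pics/c7.png

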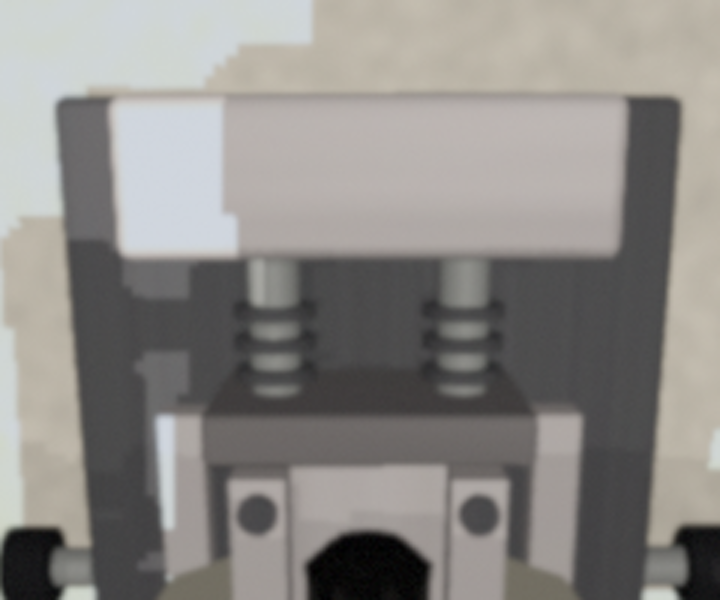

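>>> drive_tool([
  {"jaw": 0.3, "tx": 0, "ty": 0, "tz": -0.001, "turn": 0},
  {"jaw": 0.3, "tx": 0, "ty": 0, "tz": -0.002, "turn": 0},
  {"jaw": 0.3, "tx": 0, "ty": 0, "tz": -0.003, "turn": 0},
  {"jaw": 0.3, "tx": 0, "ty": 0, "tz": -0.003, "turn": 0},
  {"jaw": 0.3, "tx": 0, "ty": 0, "tz": -0.003, "turn": 0},
])

```text
t: 9.6
tool_pos: [0.6208, 0.1226, 0.0306]
orientation: [3.14, 0.079, -0.004]
force: [-3.6, -0.3, -5.6]
opening: 0.0396
```

```bash
python3 look.py 8; python3 edge.py 8; python3 -c "
from plant import robot;print(robot.read_state()['wrist_torque'])"
```

```text
t 9.75 tcp [0.6212 0.1226 0.031 ] jig [22.8  0.8] yaw 2.88
F [-3.4  -0.26 -5.59] [0.16 0.36 0.34] open 0.03957142465126081
auto padback (62.? untouched) [63.72  0.34] row 197.11575343738176 housing [92.06  0.35]
[-0.04192046  0.79212753  0.04142568]
```

The carrier is free now: Fx is -3.4 N, which agrees with about 1.2 mm of pad travel. I'll continue the push with the bed nearly unloaded.

>>> drive_tool([
  {"jaw": 0.3, "tx": 0.004, "ty": 0, "tz": 0, "turn": 0},
  {"jaw": 0.3, "tx": 0.008, "ty": 0, "tz": 0, "turn": 0},
  {"jaw": 0.3, "tx": 0.012, "ty": 0, "tz": 0, "turn": 0},
  {"jaw": 0.3, "tx": 0.016, "ty": 0, "tz": 0, "turn": 0},
  {"jaw": 0.3, "tx": 0.018, "ty": 0, "tz": 0, "turn": 0},
  {"jaw": 0.3, "tx": 0.018, "ty": 0, "tz": 0, "turn": 0},
  {"jaw": 0.3, "tx": 0.018, "ty": 0, "tz": 0, "turn": 0},
])

```text
t: 10.5
tool_pos: [0.6263, 0.1229, 0.0313]
orientation: [3.14, 0.079, -0.003]
force: [-8.1, -0.9, -4.8]
opening: 0.04
```

```bash
sed -i 's/cross(125,145,sgn=-1)/cross(125,165,sgn=-1)/g; s/cross(145,200)/cross(175,215)/g' edge.py; python3 look.py 9; for i in 4 8 9; do python3 edge.py $i; done; python3 -c "
from plant import robot;print(robot.read_state()['wrist_torque'])"
```

```text
t 10.65 tcp [0.6263 0.1229 0.0313] jig [27.9  0.8] yaw 2.88
F [-7.77 -0.84 -4.43] [0.34 0.32 0.48] open 0.03953681769257789
auto padback (62.? untouched) [51.49  0.56] row 211.6681542391078 housing [85.69  0.56]
auto padback (62.? untouched) [63.46  0.34] row 197.66573655871557 housing [85.87  0.35]
auto padback (62.? untouched) [68.6   0.36] row 197.62379478529294 housing [85.73  0.37]
[-0.16067216  1.42614165  0.0983761 ]
```

View pics/c9.png

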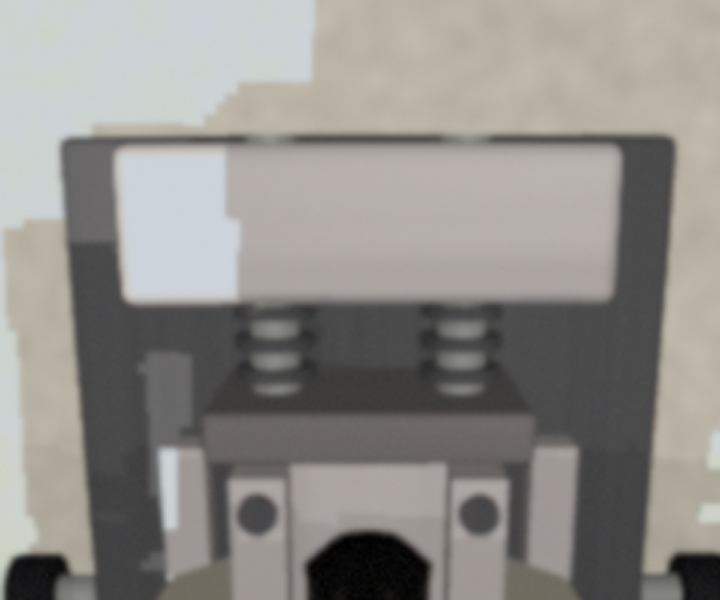

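Pad travel is 68.6 - 62.1 = 6.5 mm, which gives 7.6 N, and the wrist reads 7.8 N, so they agree. The TCP is about 1.3 mm above bed contact, so I'll settle the carrier onto the bed gently.

>>> drive_tool([
  {"jaw": 0.3, "tx": 0, "ty": 0, "tz": 0.001, "turn": 0},
  {"jaw": 0.3, "tx": 0, "ty": 0, "tz": 0.002, "turn": 0},
  {"jaw": 0.3, "tx": 0, "ty": 0, "tz": 0.003, "turn": 0},
  {"jaw": 0.3, "tx": 0, "ty": 0, "tz": 0.004, "turn": 0},
  {"jaw": 0.3, "tx": 0, "ty": 0, "tz": 0.004, "turn": 0},
  {"jaw": 0.3, "tx": 0, "ty": 0, "tz": 0.004, "turn": 0},
])

```text
t: 11.3
tool_pos: [0.627, 0.123, 0.031]
orientation: [3.14, 0.079, -0.001]
force: [-8.4, -1.6, -0.2]
opening: 0.0398
```

```bash
python3 look.py 10; python3 edge.py 10; python3 - <<'E'
from h import *
from plant import robot
st=robot.read_state();print(st['wrist_torque'],R.from_rotvec(st['orientation']).as_matrix()[:,2])
s=load("s10"); cv2.imwrite("pics/s10c.png",cv2.resize(s['im'][120:230,230:370],None,fx=5,fy=5,interpolation=cv2.INTER_CUBIC))
E
```

```text
t 11.45 tcp [0.627 0.123 0.031] jig [28.6  0.8] yaw 2.88
F [-7.98 -1.5  -0.17] [0.33 0.17 0.36] open 0.039805683728426376
auto padback (62.? untouched) [69.33  0.4 ] row 197.6502872630201 housing [85.93  0.4 ]
[-0.1771775   1.42677052  0.04271466] [-7.12655067e-04 -2.37967435e-04 -9.99999718e-01]
```

View pics/s10c.png

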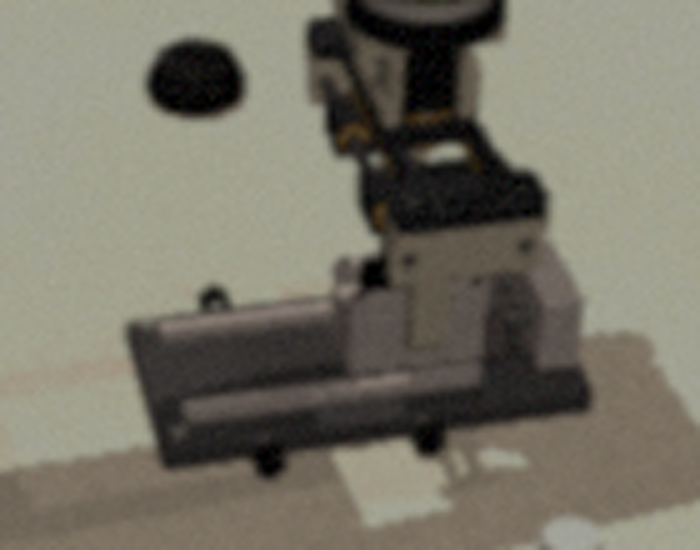

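Pad travel is now 7.0–7.2 mm (8.0–8.2 N), and the wrist reads 8.0 N. I'll check the carrier's height, tilt and yaw from the wrist depth image.

```bash
python3 - <<'E'
from h import *
y=.051; A=np.array([[np.cos(y),np.sin(y)],[-np.sin(y),np.cos(y)]])
for n in ("w5","w10"):
    w=load(n);P=cloud(w);ok=w['d']>0
    J=np.dstack([((P[...,:2]-[.5985,.1207])@A.T)*1e3,P[...,2:]*1e3])
    fr=50 if n=="w5" else 62
    # flat side walls of carrier top: |y| 13..19 
    b=ok&(J[...,0]>fr-25)&(J[...,0]<fr-3)&(abs(abs(J[...,1]-.6)-16)<2.5)&(J[...,2]>50)&(J[...,2]<66)
    p=J[b]; c,_,_,_=np.linalg.lstsq(np.c_[p[:,:2]-p[:,:2].mean(0),np.ones(len(p))],p[:,2],rcond=None)
    print(n,'carrier top z',c[2].round(2),'slopes',c[:2].round(3),len(p),np.median(p[:,2]))
    h=ok&(J[...,0]>90)&(J[...,0]<105)&(abs(J[...,1])<28); print('housing z',np.median(J[h][:,2]))
    r=ok&(abs(J[...,0]-30)<22)&(abs(abs(J[...,1])-34)<2)&(J[...,2]<40); print('rail',np.median(J[r][:,2]),r.sum())
    e=ok&(J[...,2]>57)&(J[...,2]<64)&(J[...,0]>fr-40)&(J[...,0]<fr+4)&(abs(J[...,1])<26); q=J[e]; print('rect',cv2.minAreaRect(q[:,:2].astype(np.float32)),'y range',np.percentile(q[:,1],[1,99]))
E
```

```text
w5 carrier top z 61.31 slopes [ 0.069 -0.001] 1013 61.20561087192189
housing z 57.99201991135516
rail 23.933356405370823 812
rect ((30.342382431030273, -0.0076084136962890625), (51.907798767089844, 40.638221740722656), 89.97875213623047) y range [-23.76144402  23.86355919]
w10 carrier top z 62.29 slopes [ 0.07  -0.001] 1015 62.192861175829286
housing z 57.97861455106438
rail 23.915110280130115 504
rect ((42.12479019165039, -0.026472091674804688), (40.1003303527832, 51.89434051513672), 0.19208960235118866) y range [-24.05625145  23.60771155]
```

```bash
python3 - <<'E'
from h import *
def fit(J,b):
    p=J[b]
    for _ in range(4):
        c,_,_,_=np.linalg.lstsq(np.c_[p[:,:2]-p[:,:2].mean(0),np.ones(len(p))],p[:,2],rcond=None)
        r=p[:,2]-np.c_[p[:,:2]-p[:,:2].mean(0),np.ones(len(p))]@c; p=p[abs(r)<2.5*r.std()+1e-9]
    return c.round(3),len(p),r.std().round(2)
for n,cx,cy,y in (("wrist1",.5135,-.0836,np.radians(33.3)),("wrist3",.5985,.1207,.051),("w5",.5985,.1207,.051),("w7",.5985,.1207,.051),("w9",.5985,.1207,.051),("w10",.5985,.1207,.051)):
    A=np.array([[np.cos(y),np.sin(y)],[-np.sin(y),np.cos(y)]])
    w=load(n);P=cloud(w);ok=w['d']>0
    J=np.dstack([((P[...,:2]-[cx,cy])@A.T)*1e3,P[...,2:]*1e3]); X,Y,Z=J[...,0],J[...,1],J[...,2]
    lo,hi={'wrist1':(-30,30),'wrist3':(10,32),'w5':(25,47),'w7':(30,52),'w9':(35,57),'w10':(37,59)}[n]
    z0={'wrist1':45,'wrist3':132}.get(n,61)
    for yy in (16,-16):
        b=ok&(X>lo)&(X<hi)&(abs(Y-yy)<2.5)&(abs(Z-z0)<5); print(n,'wall',yy,fit(J,b))
        if n!='wrist3':
            t=np.median
            for a in np.arange(lo,hi,6):
                m=b&(X>a)&(X<a+6); 
                if m.sum()>5: print('   ',a.round(),np.round(t(Z[m]),2),m.sum(),end='')
            print()
    if n!='wrist1':
        b=ok&(X>88)&(X<106)&(abs(Y)<30)&(abs(Z-58)<4); print('  housing',fit(J,b))
        b=ok&(X>5)&(X<53)&(abs(abs(Y)-34)<2.5)&(abs(Z-23)<4); print('  rails',fit(J,b))
E
```

```text
wrist1 wall 16 (array([2.0000e-03, 1.6000e-02, 4.6046e+01]), 400, np.float64(0.69))
    -30 46.23 43    -24 45.94 38    -18 45.95 40    -12 45.82 39    -6 46.15 41    0 45.95 42    6 45.93 39    12 45.87 43    18 46.03 42    24 46.65 43
wrist1 wall -16 (array([ 2.0000e-03, -8.0000e-03,  4.6053e+01]), 406, np.float64(0.66))
    -30 46.35 42    -24 46.39 36    -18 46.1 42    -12 45.97 41    -6 45.87 40    0 45.81 41    6 45.99 44    12 46.0 48    18 46.12 43    24 46.67 43
wrist3 wall 16 (array([ 6.10000e-02, -1.20000e-02,  1.32812e+02]), 510, np.float64(0.7))
wrist3 wall -16 (array([6.50000e-02, 2.20000e-02, 1.32813e+02]), 506, np.float64(0.64))
  housing (array([-1.0000e-03, -1.0000e-03,  5.7964e+01]), 3151, np.float64(0.64))
  rails (array([ 2.0000e-03, -1.0000e-03,  2.3894e+01]), 820, np.float64(0.61))
w5 wall 16 (array([5.9000e-02, 1.5000e-02, 6.1275e+01]), 507, np.float64(0.69))
    25 61.05 132    31 60.91 143    37 61.22 130    43 62.29 106
w5 wall -16 (array([6.3000e-02, 4.8000e-02, 6.1313e+01]), 497, np.float64(0.66))
    25 60.99 135    31 61.06 138    37 61.03 132    43 62.
[... 813 characters left out ...]
95, np.float64(0.66))
    35 62.09 137    41 62.03 134    47 62.23 141    53 63.55 87
  housing (array([ 6.0000e-03, -1.0000e-03,  5.7975e+01]), 6341, np.float64(0.58))
  rails (array([-4.0000e-03, -1.0000e-03,  2.3919e+01]), 659, np.float64(0.55))
w10 wall 16 (array([6.7000e-02, 5.8000e-02, 6.2294e+01]), 506, np.float64(0.71))
    37 62.02 136    43 61.96 140    49 62.02 131    55 63.44 103
w10 wall -16 (array([7.0000e-02, 5.3000e-02, 6.2295e+01]), 501, np.float64(0.7))
    37 62.03 136    43 61.9 135    49 62.16 142    55 63.36 97
  housing (array([ 0.0000e+00, -1.0000e-03,  5.7972e+01]), 6299, np.float64(0.6))
  rails (array([ 3.0000e-03, -0.0000e+00,  2.3893e+01]), 644, np.float64(0.54))
```

The wall tops are flat; the apparent slope came only from the raised buttons at the ends, which showed the same on the bench. The carrier still sits about 1 mm above its bed-contact height, held by pad friction. I'll lower another 1 mm or so.

>>> drive_tool([
  {"jaw": 0.3, "tx": 0, "ty": 0, "tz": 0.001, "turn": 0},
  {"jaw": 0.3, "tx": 0, "ty": 0, "tz": 0.002, "turn": 0},
  {"jaw": 0.3, "tx": 0, "ty": 0, "tz": 0.003, "turn": 0},
  {"jaw": 0.3, "tx": 0, "ty": 0, "tz": 0.004, "turn": 0},
  {"jaw": 0.3, "tx": 0, "ty": 0, "tz": 0.004, "turn": 0},
  {"jaw": 0.3, "tx": 0, "ty": 0, "tz": 0.004, "turn": 0},
])

```text
t: 12.1
tool_pos: [0.6272, 0.1231, 0.0301]
orientation: [3.141, 0.079, -0.001]
force: [-7.5, -0.3, 0.1]
opening: 0.04
```

```bash
cat > top.py <<'E'
import sys
from h import *
w=load("w"+sys.argv[1]);y=.051;A=np.array([[np.cos(y),np.sin(y)],[-np.sin(y),np.cos(y)]])
P=cloud(w);ok=w['d']>0
J=np.dstack([((P[...,:2]-[.5985,.1207])@A.T)*1e3,P[...,2:]*1e3]); X,Y,Z=J[...,0],J[...,1],J[...,2]
for yy in (16,-16): print('wall',yy,[float(np.median(Z[ok&(X>a)&(X<a+6)&(abs(Y-yy)<2.5)&(abs(Z-61)<5)]).round(2)) for a in (37,43,49)])
E
python3 look.py 11; python3 edge.py 11; python3 top.py 11
```

```text
t 12.25 tcp [0.6272 0.1231 0.0301] jig [28.8  1. ] yaw 2.89
F [-8.07 -0.99  0.41] [0.49 0.54 0.38] open 0.03942200256538577
auto padback (62.? untouched) [69.39  0.53] row 198.38990536390418 housing [86.02  0.54]
wall 16 [61.01, 61.12, 61.11]
wall -16 [61.0, 61.06, 61.04]
```

The carrier is down at bed height (TCP 0.0301, wall tops as in the on-bed view), flat, with Fx at 8.1 N and pad travel about 7 mm. Now I'll hold it.

>>> drive_tool([
  {"jaw": 0.3, "tx": 0, "ty": 0, "tz": 0, "turn": 0},
  {"jaw": 0.3, "tx": 0, "ty": 0, "tz": 0, "turn": 0},
  {"jaw": 0.3, "tx": 0, "ty": 0, "tz": 0, "turn": 0},
  {"jaw": 0.3, "tx": 0, "ty": 0, "tz": 0, "turn": 0},
  {"jaw": 0.3, "tx": 0, "ty": 0, "tz": 0, "turn": 0},
  {"jaw": 0.3, "tx": 0, "ty": 0, "tz": 0, "turn": 0},
  {"jaw": 0.3, "tx": 0, "ty": 0, "tz": 0, "turn": 0},
  {"jaw": 0.3, "tx": 0, "ty": 0, "tz": 0, "turn": 0},
  {"jaw": 0.3, "tx": 0, "ty": 0, "tz": 0, "turn": 0},
  {"jaw": 0.3, "tx": 0, "ty": 0, "tz": 0, "turn": 0},
  {"jaw": 0.3, "tx": 0, "ty": 0, "tz": 0, "turn": 0},
  {"jaw": 0.3, "tx": 0, "ty": 0, "tz": 0, "turn": 0},
])

```text
t: 13.5
tool_pos: [0.6272, 0.1232, 0.0301]
orientation: [3.141, 0.079, -0.001]
force: [-8.2, -0.7, 1.1]
opening: 0.0398
```

>>> drive_tool([
  {"jaw": 0.3, "tx": 0, "ty": 0, "tz": 0, "turn": 0},
  {"jaw": 0.3, "tx": 0, "ty": 0, "tz": 0, "turn": 0},
  {"jaw": 0.3, "tx": 0, "ty": 0, "tz": 0, "turn": 0},
  {"jaw": 0.3, "tx": 0, "ty": 0, "tz": 0, "turn": 0},
  {"jaw": 0.3, "tx": 0, "ty": 0, "tz": 0, "turn": 0},
  {"jaw": 0.3, "tx": 0, "ty": 0, "tz": 0, "turn": 0},
  {"jaw": 0.3, "tx": 0, "ty": 0, "tz": 0, "turn": 0},
  {"jaw": 0.3, "tx": 0, "ty": 0, "tz": 0, "turn": 0},
  {"jaw": 0.3, "tx": 0, "ty": 0, "tz": 0, "turn": 0},
  {"jaw": 0.3, "tx": 0, "ty": 0, "tz": 0, "turn": 0},
  {"jaw": 0.3, "tx": 0, "ty": 0, "tz": 0, "turn": 0},
  {"jaw": 0.3, "tx": 0, "ty": 0, "tz": 0, "turn": 0},
])

```text
t: 14.7
tool_pos: [0.6272, 0.1232, 0.0301]
orientation: [3.141, 0.079, -0.001]
force: [-8.0, -0.1, 1.0]
opening: 0.0398
```

>>> drive_tool([
  {"jaw": 0.3, "tx": 0, "ty": 0, "tz": 0, "turn": 0},
  {"jaw": 0.3, "tx": 0, "ty": 0, "tz": 0, "turn": 0},
  {"jaw": 0.3, "tx": 0, "ty": 0, "tz": 0, "turn": 0},
  {"jaw": 0.3, "tx": 0, "ty": 0, "tz": 0, "turn": 0},
  {"jaw": 0.3, "tx": 0, "ty": 0, "tz": 0, "turn": 0},
  {"jaw": 0.3, "tx": 0, "ty": 0, "tz": 0, "turn": 0},
  {"jaw": 0.3, "tx": 0, "ty": 0, "tz": 0, "turn": 0},
  {"jaw": 0.3, "tx": 0, "ty": 0, "tz": 0, "turn": 0},
  {"jaw": 0.3, "tx": 0, "ty": 0, "tz": 0, "turn": 0},
  {"jaw": 0.3, "tx": 0, "ty": 0, "tz": 0, "turn": 0},
  {"jaw": 0.3, "tx": 0, "ty": 0, "tz": 0, "turn": 0},
  {"jaw": 0.3, "tx": 0, "ty": 0, "tz": 0, "turn": 0},
])

```text
t: 15.9
tool_pos: [0.6272, 0.1232, 0.0301]
orientation: [-3.141, -0.079, 0.001]
force: [-8.7, -1.6, 0.2]
opening: 0.0396
```

```bash
python3 look.py 12; python3 edge.py 12; python3 top.py 12
```

```text
t 16.05 tcp [0.6271 0.1232 0.03  ] jig [28.7  1. ] yaw 2.89
F [-8.08 -1.1   0.58] [0.42 0.34 0.31] open 0.04004775659921152
auto padback (62.? untouched) [69.39  0.53] row 198.389983802803 housing [86.02  0.54]
wall 16 [60.94, 60.87, 61.07]
wall -16 [60.95, 60.97, 61.11]
```

View pics/c12.png

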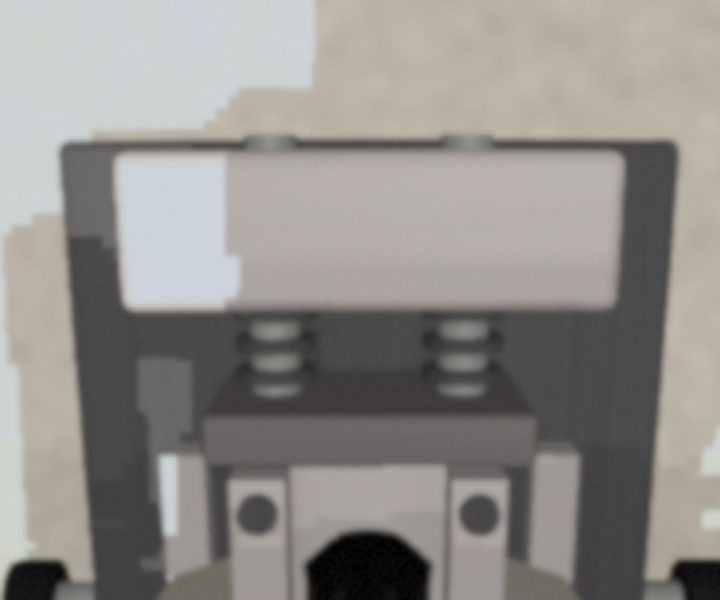

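View pics/s12.png

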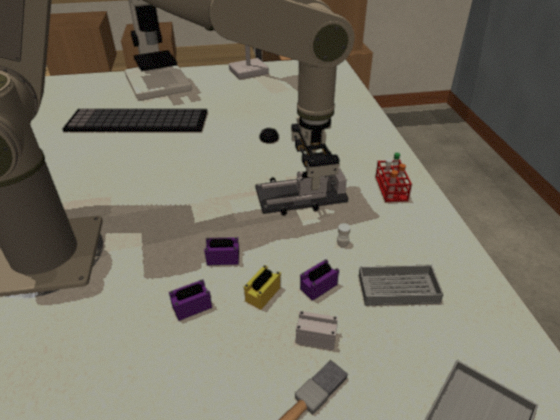

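The hold stayed steady for about 4 s. The carrier is square on the pad, and the other items sit at the same pixels as at the start. Handing in now, still gripping.

```bash
python3 -c "
from plant import robot
print(robot.close_job())"
```

```text
the job is handed in; nothing more can be done
None
```

The carrier with the charcoal is on the jig bed between the rails, pressed against the stop pad with about 8 N, and I handed the job in at about 16 s with the fingers still holding it.

**Last checks:**
- **Push:** the wrist force was about 8.1 N and stayed steady for about 4 s. The pad had moved 7.0–7.3 mm, which gives 8.0–8.2 N.
- **Position:** the carrier was at bed height, with its wall tops flat, and about 1 mm off the jig's centre line. Its yaw was within 0.1° of the jig's.
- **Other items:** in the side view the empty carrier, vial, tin, mouse, brush and look-alikes were where they started. I compared them by eye, not by measurement.

**What went wrong along the way:**
- **First push:** it jammed on bed friction, with 11 N at the wrist and almost no pad movement. I took the load off the bed, pushed again, then set the carrier back down flat.
- **Tilt reading:** a depth check showed an apparent 0.07 rad slope along the carrier's top. It came from raised buttons at the carrier's ends; the wall tops themselves measured flat.

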